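Tighten the lens retaining ring of a microscope objective with a pin spanner

ROBOT

A 7-joint arm with a two-finger parallel gripper is mounted at the origin on the work surface. World frame = base frame: x ahead of the robot, y to its left, z up, the work surface at z = 0. Lengths are in m, angles in rad, forces in N, time in s.
With the tool pointing down it reaches from about 0.425 to 0.875 m from the base axis. Payload 4.7 kg.
Tool frame: the origin (TCP) lies on the centre line of the jaws, within the pads' length; the fingertips stand 19 mm ahead of it and the grasp point (between the pads) is the TCP; x points along the fingers, z is the direction in which the jaws open and shut, and the axes are right-handed (so a half turn about x gives the same grasp; the last joint's range is limited). The gripper opens to 87 mm and grips with 3 to 60 N. Pads are 19 mm wide; open, the fingers measure 117 mm over their backs; the gripper's body (75 mm by 190 mm) begins 51 mm behind the grasp point.
Start: joints at [1.223, 0.321, -0.07, 1.45, 0.023, 1.371, -0.057], TCP at [0.23, -0.608, 0.242] pointing down, gripper open.
Joint ranges: [-2.86, 2.86], [-0.3, 2.09], [-1.38, 1.24], [0.06, 2.45], [-1.56, 4.7], [0.09, 2.05], [-2.69, 2.69]. Speed limits (rad/s): [2.57, 2.57, 3.14, 3.14, 3.14, 3.14, 3.14].

INTERFACE

Orientations are given as a rotation vector (axis times angle).
In Python, from bench import get_state, get_image, camera_info, close_job gives the robot as it stands.
- The arm moves only by the tool jog_arm, never from a script. Its argument "targets" is a list of rows, each a list of 7 numbers: the turn, a rotation vector about the tool's x, y, z in degrees, then the shift along the tool's x, y, z in cm, then the finger opening in cm, from 0 to 8.7. In form: [[wx, wy, wz, tx, ty, tz, jaw], ...]. A call has 1 to 10 rows; each row shifts and turns the commanded pose from where the row before left it, along the tool's axes as they then stand; what a row does not reach is not made up. A row lasts 1/8 s, in which the tool goes at most 62.5 mm and 10.7 degrees, less where a joint would pass 70% of its speed; a pose out of reach is approached as far as the arm can. A call is refused whole if a number of a shift passes 6.25 or a number of a turn 10.7, either way. A call with a gripper value outside its range is refused whole. The fingers move at their own pace and stop on an object; "squeeze" is the grip in N (left out, the last holds). Time passes only in rows, so rows that do not move let the fingers close. It gives the time, the measured TCP pose, the force and the opening at its end, in the units of the state.
- get_state(): the state, without advancing time (a new reading comes with each control period).
- get_image(name): name is "scene" or "top" or "wrist"; returns (picture, depth): 384x512x3 uint8, red, green, blue; 384x512 float32, m along the optical axis (not along the pixel's ray), 0 where there is no reading.
- camera_info(name): a dict with "intrinsics" (3x3 intrinsics, pixels), "world_from_camera" (4x4, takes a point from camera to world coordinates); the wrist camera has in their place "mount" (4x4, takes a point from camera to tool coordinates, whose origin is the TCP and whose axes are the tool frame's). Camera axes: x right, y up, looking along -z (the intrinsics and any distortion apply to the point x, -y, -z); pixel columns grow to the right and rows downward; lengths in m; the calibration is good to about 2 mm. The wrist camera is an equidistant fisheye: a pixel r from the principal point sees the ray r / f radians off the axis. A picture is of the moment at which its call begins: read the wrist's pose just before it. camera_info takes no time and is no camera call.
- close_job(): hands the job in, once; it reports no verdict.
The state is a dict: "time": time; "joint_positions": joint angles; "qd": joint speeds; "joint_torque": joint torques, N m; "position": TCP position; "tool_rot": TCP orientation; "ft_force": force on the tool from outside, world axes, zero at the start; "torque": the same for the moment, N m; "grip_width": opening from 0.0 (shut) to 1.0 (fully open).
Only numpy, scipy, OpenCV 4.12 (cv2) and the standard library are available. Lean on these libraries where they do the work, as an engineer would, in place of code of your own. Each camera call takes 0.05 s, during which the arm holds its last target.

TASK

The retaining ring that holds the front lens in the objective in the bench vice has only been run in by hand: take the pin spanner with the red handle from the blue tool mat, engage both its pins in the ring's two holes and turn the ring clockwise, seen from above, until its red marks line up with the red marks on the barrel. Keep the spanner off the glass and your hand off the vice and the objective. Then lay the spanner gently flat on the mat again, wherever there is room, pins down as it lay, and leave everything else where it is.

Things in the scene. Friction and masses are not known exactly. Their poses are not given: they have to be found in the camera images.
- spanner: loose face pin spanner, 0.13 kg, lying level on the mat, pins down, at the start. Origin midway between the two pin tips, at their level, which is also that of the handle's underside. z up (away from the pins' points), y along the line of the pins, handle towards -x. With the pins fully in the ring the fork rests on the ring's face and this origin is 6 mm below it. Fits the ring either way round.
- pin_a (a point): tip of one pin, 27 mm from the spanner's origin on its +y side, axes as the spanner's. Pins are 4.5 mm in diameter, chamfered, and stand 6 mm down from a steel half-round fork (6 mm thick, 6 to 12 mm above the pin tips, between 22 and 32 mm from the origin, on the handle's side only)
- pin_b (a point): tip of the other, like pin, 27 mm from the spanner's origin on its -y side
- spanner_grip (a point): place to grip, 18 mm behind the centre of mass: middle of the red handle's cross-section, at (-80, 0, 8) mm in the spanner's frame, axes as the spanner's. The handle is straight-sided, 18 mm wide (y), 16 mm high (z 0 to 16 mm), from x = -50 to -150 mm; pinch it across the width from above
- ring_top (a point): centre of the upper face of the aluminium retaining ring in the objective, 75 mm above the bench; turns with the ring. z up along the ring's axis, y through both hole centres, x through the ring's two red marks (on +x and -x). Ring 67 mm across, bore 42 mm, 8 mm thick; its face stands 1 mm above the rim of the black barrel, which is 78 mm across and has two red marks of its own
- hole_a (a point): mouth, at the ring's upper face, of one hole for a pin: 8 mm in diameter, 8 mm deep, 27 mm from the ring's axis on the +y side of ring_top
- hole_b (a point): mouth of the other, like hole, 27 mm from the ring's axis on the -y side of ring_top
- ring (a joint): angle of the retaining ring in rad; grows as it is turned clockwise seen from above. It starts between 0 and 0.45; at 1.20 the red marks of ring and barrel line up, and at 1.30 the ring meets its stop. Friction torque about 0.15 N m, no spring: it stays where it is left
- lens: fixed glass lens, 42 mm across, convex, inside the ring; origin at the centre of its underside; the crown lies 3 mm below the ring's upper face, the edge 7 mm below
- vice: fixed grey lens vice, bed 190 x 96 mm, with aluminium jaws and white vee faces, holding the black objective upright. Origin on the bench below the ring's axis; x along the bed, the clamp screw with its cross-bar on the -x end (to 118 mm out). The jaws reach up to 54 mm above the bench, 83 mm out
- mat: fixed blue tool mat, 300 (x) x 240 (y) x 3 mm; origin at the centre of its underside, on the bench
- screwdriver: loose screwdriver with yellow handle, about 150 mm long, lying across the far (+x) end of the mat, to be left alone; origin at mid-length
- lens_cap: loose black lens cap, 70 mm across, 13 mm high, on the bench beyond the vice, to be left alone; origin under its centre
- eyepiece: loose standing eyepiece, 36 mm across, 48 mm high, on the bench beside the vice, to be left alone; origin under its centre
- bottle: loose amber bottle with white cap, 38 mm across, 75 mm high, to be left alone; origin under its centre
- slug0: loose copper specimen slug, 15 mm across, 12 mm high, on the paper sheet, to be left alone; origin under its centre
- slug1: second copper slug, same size
- slug2: third copper slug, same size
Not all that is in view belongs to the job. What is meant by the spanner is not green, and is the smaller of those in its own colour.

How it is judged:
On the way, in this order (a step that is already met when the one before it is completed fails the run):
1. both pins of the spanner are in the ring's two holes, at least 3 mm deep (horizontal distance between spanner and ring_top below 0.0035 m and z of spanner in the frame of ring_top below -0.003 m and angle between the y axis of spanner and the y axis of ring_top, either way round below 0.15 rad), for 0.2 s.
2. the ring has been turned to its marks with both pins still in the holes (all of step 1 and value of joint ring above 1.1 rad), for 0.2 s.
3. the spanner is set down on the mat by the gripper: its underside within 10 mm of the mat while still held, not dropped or thrown (x of spanner in the frame of mat between -0.15 and 0.15 m and y of spanner in the frame of mat between -0.12 and 0.12 m and x of spanner_grip in the frame of mat between -0.15 and 0.15 m and y of spanner_grip in the frame of mat between -0.12 and 0.12 m and z of spanner in the frame of mat below 0.013 m and contact force between the fingers and spanner above 0.5 N).
At the end, for the whole second after the job is handed in: The ring has been turned to its red marks (no more than 0.10 rad, 6 degrees, short; the stop is 0.10 rad past), and the spanner lies level, pins down, released and at rest on the mat, with its pin end and the middle of its grip within the mat's outline (value of joint ring above 1.1 rad and x of spanner in the frame of mat between -0.15 and 0.15 m and y of spanner in the frame of mat between -0.12 and 0.12 m and x of spanner_grip in the frame of mat between -0.15 and 0.15 m and y of spanner_grip in the frame of mat between -0.12 and 0.12 m and z of spanner in the frame of mat below 0.006 m and angle between spanner's own z axis and vertical below 0.1 rad and linear speed of spanner below 0.02 m/s and velocity of joint ring below 0.05 rad/s); the robot touches nothing.
It fails at once if the spanner touches the glass with more than 1 N (contact force between spanner and lens above 1 N).
It fails at once if the gripper or the arm presses on the vice, the objective or the ring (more than 3 N) (contact force between any of the fingers, the arm and vice above 3 N).
It fails at once if the screwdriver, lens cap, eyepiece, bottle or a copper slug is moved more than 20 mm (distance of any of screwdriver, lens_cap, eyepiece, bottle, slug0, slug1, slug2 from where it was at the start of the episode above 0.02 m).
It also fails if it takes over 58 s, if anything falls off the work surface, if the arm or the gripper's body presses on something with over 40 N, if the wrist force passes 120 N, or if a joint passes its speed limit or range.

## Working session

There is one attempt and no reset: what is moved stays moved. The work goes in short steps, Python scripts to look and compute and a tool call to move; the robot and the scene stay as the last step left them, time stands still between calls to the robot, and variables do not carry over. Pictures are saved under pics/ and viewed, and the job is handed in when it is done.

Besides the shell and the picture viewer there is one more tool, called after "Call:" as name([rows], argument=value, ...), one row to a line, values as JSON. jog_arm: Moves the arm, as the interface text tells. Its arguments: {"type":"object","properties":{"targets":{"type":"array"},"squeeze":{"type":"number"}},"required":["targets"]}

```bash
ls; mkdir -p pics; cat > h.py <<'E'
import numpy as np, cv2
from bench import *
def save(n,im): cv2.imwrite('pics/'+n+'.png',cv2.cvtColor(im,cv2.COLOR_RGB2BGR))
E
python3 - <<'E'
from h import *
s=get_state(); print(s)
for n in ('scene','top','wrist'):
    im,d=get_image(n); save(n+'0',im); np.savez(n+'0.npz',im=im,d=d); print(n,camera_info(n))
E
```

```text
pics
{'time': 0.0, 'joint_positions': array([ 1.22308873,  0.32185072, -0.07005615,  1.45167976,  0.02261069,
        1.37075311, -0.05691039]), 'qd': array([ 7.11752559e-04,  5.67217134e-04, -1.00490299e-03, -1.47400301e-03,
       -4.62871837e-04, -1.51875500e-03, -4.84421648e-05]), 'joint_torque': array([-1.15501807e-04, -4.91291106e+01, -4.04077694e-01, -3.12526202e+01,
       -6.37966348e-02,  4.38262720e-02,  2.00776785e-04]), 'position': array([ 0.2298344 , -0.60747012,  0.24044085]), 'tool_rot': array([ 0.9397226 ,  1.36058883, -0.93809458]), 'ft_force': array([ 0.00052236, -0.25974492, -0.22166672]), 'torque': array([0.03582724, 0.01195633, 0.02244623]), 'grip_width': 1.0010521931041692}
scene {'intrinsics': array([[419.67477865,   0.        , 249.10565644],
       [  0.        , 419.67477865, 191.66108001],
       [  0.        ,   0.        ,   1.        ]]), 'world_from_camera': array([[-0.35699018, -0.52219186,  0.77451512,  1.31917813],
       [ 0.9339539 , -0.18446715,  0.30610781,  0.32729179],
       [-0.01697441,  0.83263889,  0.55355609,  0.7198509 ],
       [ 0.   
[... 316 characters left out ...]
99894491,  0.04548065, -0.00637008, -0.03702316],
       [ 0.00341012,  0.21178389,  0.97731057,  1.56574033],
       [ 0.        ,  0.        ,  0.        ,  1.        ]])}
wrist {'intrinsics': array([[297.31863964,   0.        , 254.26831741],
       [  0.        , 297.31863964, 192.82176463],
       [  0.        ,   0.        ,   1.        ]]), 'mount': array([[-1.05580477e-03,  3.05783509e-01, -9.52100484e-01,
        -1.43044300e-01],
       [ 3.41900637e-04,  9.52101069e-01,  3.05783318e-01,
         8.47471154e-02],
       [ 9.99999384e-01, -2.67627737e-06, -1.10978042e-03,
         2.54153560e-04],
       [ 0.00000000e+00,  0.00000000e+00,  0.00000000e+00,
         1.00000000e+00]])}
```

View pics/scene0.png

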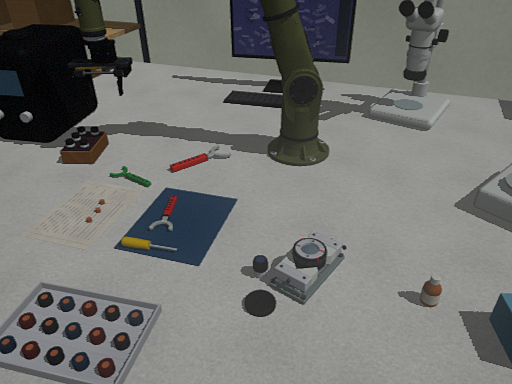

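View pics/top0.png

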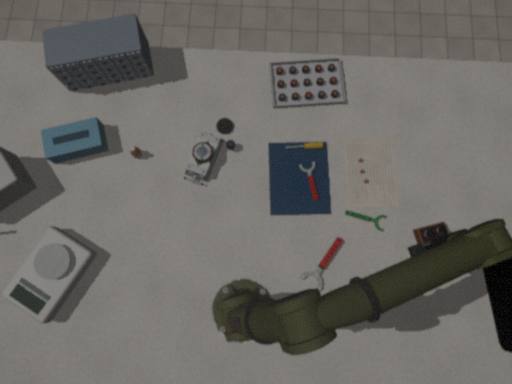

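View pics/wrist0.png

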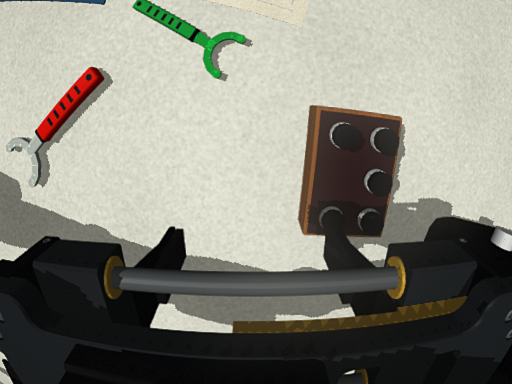

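Spanner candidates in the top view are the red one on the mat (312,180), a larger red one on the bench (325,260) and a green one (367,218). The one on the mat fits: it is red, the smaller of the two reds, and on the blue mat. I'll confirm it in an enlarged crop and measure.

```bash
cat >> h.py <<'E'
def pts(name,d,info=None):
    c=info or camera_info(name); K=c['intrinsics'];T=c['world_from_camera']
    v,u=np.mgrid[:d.shape[0],:d.shape[1]].astype(float)
    x=(u-K[0,2])/K[0,0]*d; y=-(v-K[1,2])/K[1,1]*d
    P=np.stack([x,y,-d],-1)@T[:3,:3].T+T[:3,3]; P[d==0]=np.nan
    return P
def proj(name,P):
    c=camera_info(name);K=c['intrinsics'];T=c['world_from_camera']
    q=(np.atleast_2d(P)-T[:3,3])@T[:3,:3]
    return np.c_[K[0,0]*q[:,0]/-q[:,2]+K[0,2],-K[1,1]*q[:,1]/-q[:,2]+K[1,2]]
E
python3 - <<'E'
from h import *
z=np.load('top0.npz');im=z['im'];s=np.load('scene0.npz')
a=cv2.resize(im[130:220,265:335],None,fx=6,fy=6,interpolation=cv2.INTER_CUBIC)
b=cv2.resize(im[115:190,180:240],None,fx=6,fy=6,interpolation=cv2.INTER_CUBIC)
h=max(a.shape[0],b.shape[0]);o=np.zeros((h,a.shape[1]+b.shape[1],3),np.uint8);o[:a.shape[0],:a.shape[1]]=a;o[:b.shape[0],a.shape[1]:]=b;save('crop1',o)
for n,zz in (('top',z),('scene',s)):
    P=pts(n,zz['d']);I=zz['im'].astype(int);hsv=cv2.cvtColor(zz['im'],cv2.COLOR_RGB2HSV)
    red=((hsv[...,0]<6)|(hsv[...,0]>174))&(hsv[...,1]>150)&(hsv[...,2]>90)
    nl,lab,st,ce=cv2.connectedComponentsWithStats(red.astype(np.uint8))
    for i in range(1,nl):
        if st[i,4]>25: 
            p=P[lab==i];print(n,'red',ce[i],st[i,4],np.nanmedian(p,0),np.ptp(p,axis=0)[:2])
    blue=(hsv[...,0]>98)&(hsv[...,0]<118)&(hsv[...,1]>120)
    nl,lab,st,ce=cv2.connectedComponentsWithStats(blue.astype(np.uint8))
    i=1+np.argmax(st[1:,4]);p=P[lab==i];print('blue',ce[i],st[i],np.nanmedian(p[:,2]));print(cv2.minAreaRect(p[:,:2].astype(np.float32)))
    hi=(P[...,2]>0.065)&(P[...,2]<.09)
    if n=='top':hi[:, :180]=0;hi[:,240:]=0;hi[190:]=0;hi[:115]=0
    else:hi[:,260:]*=1;hi[:, :285]=0;hi[:,335:]=0;hi[:225]=0;hi[280:]=0
    p=P[hi];print('obj',len(p),np.nanmedian(p,0),cv2.minEnclosingCircle(p[:,:2].astype(np.float32)))
E
```

```text
top red [312.7 187.8] 90 [ 0.47475684 -0.25178049  0.01908591] [0.08974707 0.03464426]
top red [330.11510791 252.89208633] 139 [ 0.22331307 -0.32057828  0.02262912] [0.10800896 0.07866342]
blue [294.68695652 180.26086957] [285 166  21  28 115] 0.0026758737184040537
((0.5056213140487671, -0.18127691745758057), (0.06310531497001648, 0.10821077972650528), 74.70358276367188)
obj 296 [0.58467177 0.18725051 0.07341158] ((0.5857199430465698, 0.1877613067626953), 0.03975912183523178)
scene red [188.765625  162.4609375] 256 [ 0.23414272 -0.31978972  0.01631118] [0.11663534 0.08782451]
scene red [170.21621622 205.33333333] 111 [ 0.4808404  -0.25144791  0.01785625] [nan nan]
blue [182.01848875 224.87419614] [ 125  188  102   74 2488] 0.0025625064840177902
((nan, nan), (0.0, 0.0), 0.0)Traceback (most recent call last):
  File "<stdin>", line 18, in <module>
numpy._core._exceptions._UFuncOutputCastingError: Cannot cast ufunc 'multiply' output from dtype('int64') to dtype('bool') with casting rule 'same_kind'
```

View pics/crop1.png

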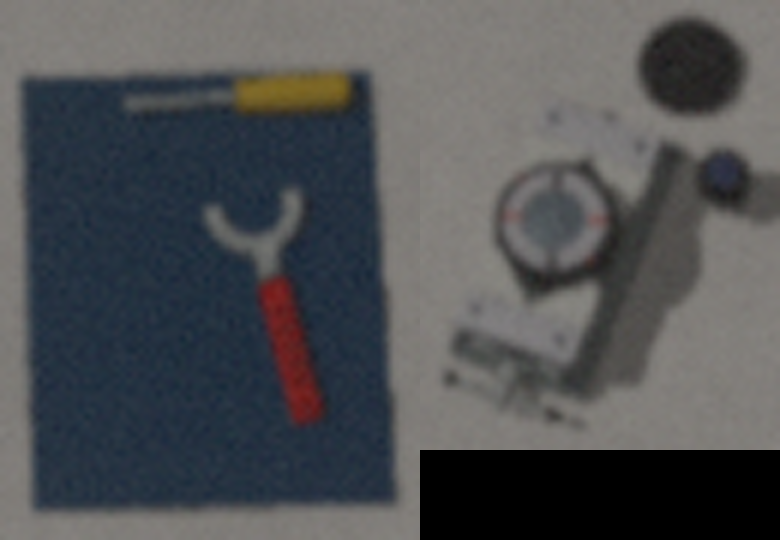

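The crop confirms it: the left half shows the red handle with the fork towards the far side of the mat, and the screwdriver lies beyond it. In the right half the ring's red marks are left and right of the lens. Next I'll compute the move to a hover over the handle.

```bash
cat >> h.py <<'E'
from scipy.spatial.transform import Rotation as R
def plan(target,yawx=None,zaxis=None,s=None):
    # target TCP; zaxis: world xy direction wanted for tool z (tool x straight down)
    s=s or get_state();R0=R.from_rotvec(s['tool_rot'])
    M=R0.as_matrix()
    out=[]
    for sg in (1,-1):
        zz=np.array([zaxis[0],zaxis[1],0.])*sg;zz/=np.linalg.norm(zz);xx=np.array([0,0,-1.]);yy=np.cross(zz,xx)
        Rt=R.from_matrix(np.c_[xx,yy,zz]); w=np.degrees((R0.inv()*Rt).as_rotvec())
        out.append(w)
    w=min(out,key=np.linalg.norm)
    return w, M.T@(np.array(target)-s['position'])*100, out
E
python3 - <<'E'
from h import *
np.set_printoptions(precision=4,suppress=True)
print(R.from_rotvec(get_state()['tool_rot']).as_matrix())
z=np.load('top0.npz');im=z['im'];P=pts('top',z['d']);hsv=cv2.cvtColor(im,cv2.COLOR_RGB2HSV)
red=((hsv[...,0]<6)|(hsv[...,0]>174))&(hsv[...,1]>130)&(hsv[...,2]>80)
red[:, :300]=0;red[:,325:]=0;red[:160]=0;red[205:]=0
p=P[red];p=p[~np.isnan(p[:,0])];print(len(p),p.mean(0))
c=cv2.fitLine(p[:,:2].astype(np.float32),cv2.DIST_L2,0,.01,.01).ravel();print(c)
t=(p[:,:2]-c[2:])@c[:2];print(t.min(),t.max())
print(plan([0.46,-0.27,.24],zaxis=[-c[1],c[0]]))
# mat corners
for uv in [(268,143),(328,141),(330,213),(271,215)]: print(uv,P[uv[1]+ (2 if uv[1]<180 else -2),uv[0]+(2 if uv[0]<300 else -2)])
E
```

```text
[[-0.0006  0.9352  0.354 ]
 [ 0.0013  0.354  -0.9352]
 [-1.     -0.0001 -0.0015]]
107 [ 0.4754 -0.2516  0.0187]
[ 0.9654  0.2609  0.4754 -0.2516]
-0.047252268087119007 0.049513127988428766
(array([ 5.6068, -0.0838,  0.0081]), array([  0.1043,  33.4696, -23.4241]), [array([-174.3931,   -0.0124,   -0.1276]), array([ 5.6068, -0.0838,  0.0081])])
(268, 143) [ 0.6496 -0.0768  0.0029]
(328, 141) [ 0.6702 -0.3055 -0.0008]
(330, 213) [ 0.3878 -0.315   0.0039]
(271, 215) [ 0.3692 -0.0991  0.0075]
```

Call:
jog_arm([
  [0,0,0,0,4.2,-2.9,8.7],
  [0,0,0,0,4.2,-2.9,8.7],
  [0,0,0,0,4.2,-2.9,8.7],
  [0,0,0,0,4.2,-2.9,8.7],
  [0,0,0,0,4.2,-2.9,8.7],
  [0,0,0,0,4.2,-2.9,8.7],
  [0,0,0,0,4.2,-2.9,8.7],
  [0,0,0,0,4.1,-3.1,8.7],
  [5.6,0,0,0,0,0,6],
  [0,0,0,0,0,0,6],
])

```text
time: 1.4
position: [0.4605, -0.2701, 0.2413]
tool_rot: [1.011, 1.324, -1.011]
ft_force: [-0.5, -0.4, 0.1]
grip_width: 0.852
```

```bash
cat >> h.py <<'E'
def wpix(uv,zp,s):
    # fisheye pixel -> world point on plane z=zp
    c=camera_info('wrist');K=c['intrinsics'];T=c['mount'];uv=np.atleast_2d(uv).astype(float)
    d=(uv-K[:2,2])/K[0,0];r=np.linalg.norm(d,axis=1);r[r==0]=1e-9
    ray=np.c_[np.sin(r)*d[:,0]/r,-np.sin(r)*d[:,1]/r,-np.cos(r)]
    M=R.from_rotvec(s['tool_rot']).as_matrix();o=M@T[:3,3]+s['position'];w=ray@(M@T[:3,:3]).T
    k=(zp-o[2])/w[:,2];return o+w*k[:,None]
def wproj(P,s):
    c=camera_info('wrist');K=c['intrinsics'];T=c['mount']
    M=R.from_rotvec(s['tool_rot']).as_matrix();A=M@T[:3,:3];o=M@T[:3,3]+s['position']
    q=(np.atleast_2d(P)-o)@A;th=np.arctan2(np.hypot(q[:,0],q[:,1]),-q[:,2]);ph=np.arctan2(-q[:,1],q[:,0])
    return np.c_[K[0,2]+K[0,0]*th*np.cos(ph),K[1,2]+K[0,0]*th*np.sin(ph)]
def wsnap(n):
    s=get_state();im,d=get_image('wrist');save(n,im);np.savez(n+'.npz',im=im,d=d,tool_rot=s['tool_rot'],position=s['position']);return s,im,d
def rectify(im,s,zp,cx,cy,half,px):
    # metric top view on plane z=zp, image up = world +x, right = -y
    n=int(2*half/px);i,j=np.mgrid[:n,:n];X=cx+half-(i+.5)*px;Y=cy+half-(j+.5)*px
    uv=wproj(np.c_[X.ravel(),Y.ravel(),np.full(n*n,zp)],s).astype(np.float32).reshape(n,n,2)
    return cv2.remap(im,uv[...,0],uv[...,1],cv2.INTER_CUBIC)
E
python3 - <<'E'
from h import *
s,im,d=wsnap('w1')
save('w1r',rectify(im,s,.019,.49,-.25,.11,.0004))
save('w1r2',rectify(im,s,.012,.49,-.25,.11,.0004))
E
```

```text
(no output)
```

View pics/w1.png

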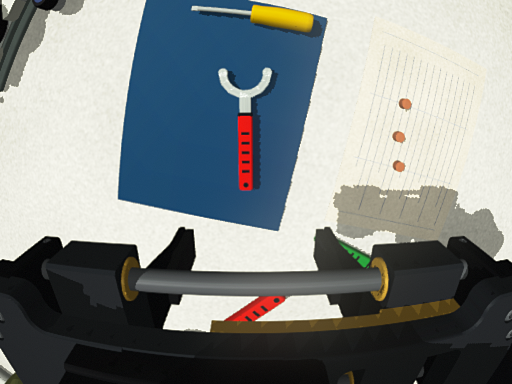

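View pics/w1r.png

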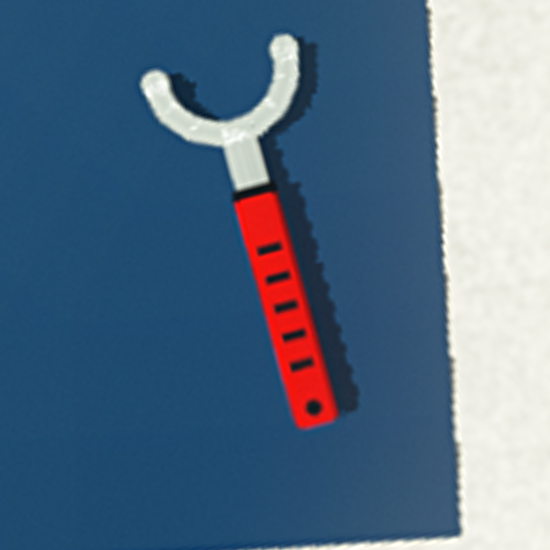

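The wrist view shows the red handle at (246,115–190) and the fork tips at (224,72) and (267,72). Now the exact pose.

```bash
python3 - <<'E'
from h import *
np.set_printoptions(precision=4,suppress=True)
s=dict(np.load('w1.npz'));im=s['im']
def mask(zp,f):
    r=rectify(im,s,zp,.49,-.25,.11,.0002);hsv=cv2.cvtColor(r,cv2.COLOR_RGB2HSV);return f(hsv)
xy=lambda p:np.array([.49+.11-(p[1]+.5)*.0002,-.25+.11-(p[0]+.5)*.0002])
m=mask(.019,lambda h:(((h[...,0]<8)|(h[...,0]>172))&(h[...,1]>120)).astype(np.uint8))
m=cv2.morphologyEx(m,cv2.MORPH_CLOSE,np.ones((31,31)))
c=max(cv2.findContours(m,0,2)[0],key=cv2.contourArea);rr=cv2.minAreaRect(c);b=np.array([xy(p) for p in cv2.boxPoints(rr)]);print('handle',xy(rr[0]),np.array(rr[1])*.2,b)
g=mask(.015,lambda h:((h[...,1]<70)&(h[...,2]>110)).astype(np.uint8))
g[:,880:]=0
c=max(cv2.findContours(g,0,2)[0],key=cv2.contourArea).reshape(-1,2);save('gm',np.dstack([g*255]*3)[::2,::2])
ctr=xy(rr[0])
l=sorted([b[i]-b[i-1] for i in range(4)],key=np.linalg.norm)[-1];u=l/np.linalg.norm(l);u*=np.sign(u[0])
v=np.array([-u[1],u[0]])
W=np.array([xy(p) for p in c])-ctr
print('u',u,np.degrees(np.arctan2(u[1],u[0])),'fork extents along',(W@u).min(),(W@u).max(),'across',(W@v).min(),(W@v).max())
L=W[(W@u)>(W@u).max()-.012]; 
for sg in(1,-1):
    q=W[(sg*(W@v)>.01)&(W@u>.07)];k=q[np.argmax(q@u)];print(sg,(q@u).max(),k@v)
# predicted origin from handle centre = ctr + .1u ; grip = ctr+.02u
print('origin',ctr+.1*u,'grip',ctr+.02*u)
grip=ctr+.02*u
print(plan([*grip,.08],zaxis=v,s=s))
E
```

```text
handle [ 0.4762 -0.2548] [95.6852 18.2529] [[ 0.5199 -0.2332]
 [ 0.5248 -0.2508]
 [ 0.4326 -0.2765]
 [ 0.4277 -0.2589]]
u [0.9633 0.2685] 15.574683 fork extents along 0.05075456521050724 0.10699700366990363 across -0.032954143190551274 0.0328749513326402
1 0.10688207708732876 0.026393880510162858
-1 0.10699700366990363 -0.025336448955703215
origin [ 0.5726 -0.228 ] grip [ 0.4955 -0.2495]
(array([-0.3303,  0.0024,  0.0358]), array([16.1301,  3.9297, -1.0767]), [array([179.6697,   0.0562,  -0.0037]), array([-0.3303,  0.0024,  0.0358])])
```

View pics/gm.png

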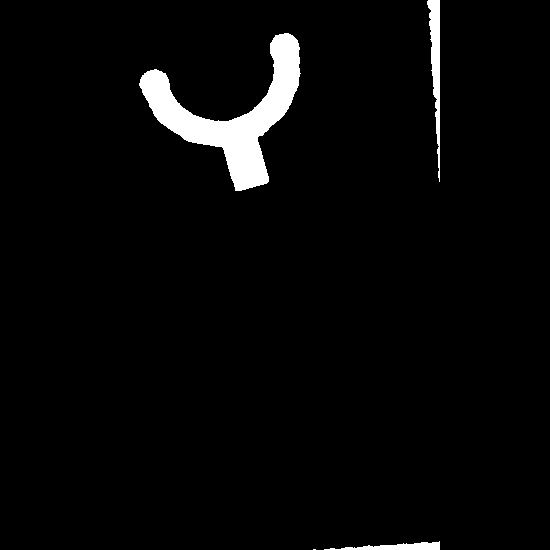

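Call:
jog_arm([
  [0,0,0,5.4,1.4,-0.36,5],
  [0,0,0,5.4,1.4,-0.36,5],
  [0,0,0,5.2,1.3,-0.36,5],
  [0,0,0,0,0,0,5],
  [0,0,0,0,0,0,5],
])

```text
time: 2.08
position: [0.4977, -0.2508, 0.0831]
tool_rot: [1.013, 1.32, -1.013]
ft_force: [-0.4, -0.3, 1.4]
grip_width: 0.575
```

```bash
python3 - <<'E'
from h import *
np.set_printoptions(precision=4,suppress=True)
s,im,d=wsnap('w2');print(s['position'],plan([.4974,-.2489,.024],zaxis=[-.2685,.9633],s=s)[:2])
E
```

```text
[ 0.4977 -0.2508  0.0831] (array([-0.4889,  0.0901, -0.0573]), array([ 5.9092,  0.0188, -0.2032]))
```

View pics/w2.png

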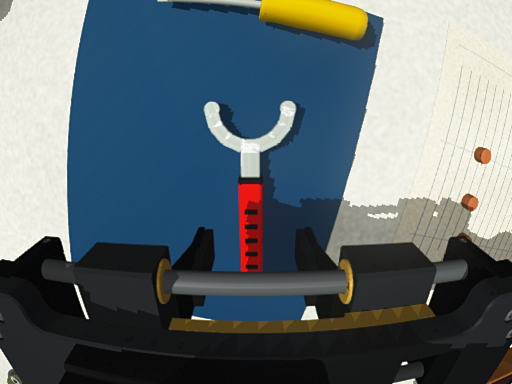

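The handle (251,180–270) sits slightly left of the jaws' centre, which agrees with the computed -0.2 cm shift. Descending.

Call:
jog_arm([
  [-0.4,0,0,2.8,0,-0.2,5],
  [0,0,0,2.4,0,0,5],
  [0,0,0,0.5,0,0,5],
  [0,0,0,0,0,0,5],
])

```text
time: 2.62
position: [0.4976, -0.2485, 0.0262]
tool_rot: [1.007, 1.322, -1.007]
ft_force: [0.1, 0.3, -0.3]
grip_width: 0.572
```

Call:
jog_arm([
  [0,0,0,0.2,0,0,5],
  [0,0,0,0,0,0,1.2],
  [0,0,0,0,0,0,1.2],
  [0,0,0,0,0,0,1.2],
  [0,0,0,0,0,0,1.2],
  [0,0,0,0,0,0,1.2],
], squeeze=35)

```text
time: 3.38
position: [0.4968, -0.2476, 0.0226]
tool_rot: [1.007, 1.325, -1.007]
ft_force: [-0.5, 0.6, 0.5]
grip_width: 0.209
```

Call:
jog_arm([
  [0,0,0,-3,0,0,1.2],
  [0,0,0,-5,0,0,1.2],
  [0,0,0,-5,0,0,1.2],
  [0,0,0,-5,0,0,1.2],
  [0,0,0,-2,2.7,-4.4,1.2],
  [0,0,0,0,2.7,-4.4,1.2],
  [0,0,0,0,2.8,-4.4,1.2],
  [0,0,0,0,2.8,-4.4,1.2],
  [0,0,0,0,2.8,-4.4,1.2],
  [0,0,0,0,2.7,-4.4,1.2],
])

```text
time: 4.62
position: [0.5851, 0.0525, 0.2221]
tool_rot: [1.007, 1.325, -1.008]
ft_force: [0.5, -0.8, -1.3]
grip_width: 0.205
```

Call:
jog_arm([
  [-10,0,0,0,0,0,1.2],
  [-10,0,0,0,0,0,1.2],
  [-10,0,0,0,0,0,1.2],
  [-10,0,0,0,0,0,1.2],
  [-10,0,0,0,0,0,1.2],
  [-10,0,0,0,0,0,1.2],
  [-10,0,0,0,0,0,1.2],
  [-5,0,0,0,0,0,1.2],
  [0,0,0,0,0,0,1.2],
  [0,0,0,0,0,0,1.2],
])

```text
time: 5.88
position: [0.5849, 0.051, 0.2223]
tool_rot: [-0.006, 1.571, 0.006]
ft_force: [-0.2, -0.0, -1.6]
grip_width: 0.207
```

```bash
python3 - <<'E'
from h import *
np.set_printoptions(precision=4,suppress=True)
s,im,d=wsnap('w3');print(s['position'],s['joint_positions'],R.from_rotvec(s['tool_rot']).as_matrix(),s['grip_width'])
save('w3r',rectify(im,s,.075,.585,.188,.07,.00025))
E
```

```text
[0.5849 0.051  0.2223] [ 0.5164  0.28   -0.7699  1.6182  0.1997  1.3251 -0.2752] [[-0.0005 -0.0077  1.    ]
 [-0.0002  1.      0.0077]
 [-1.     -0.0002 -0.0005]] 0.20723277284353828
```

View pics/w3.png

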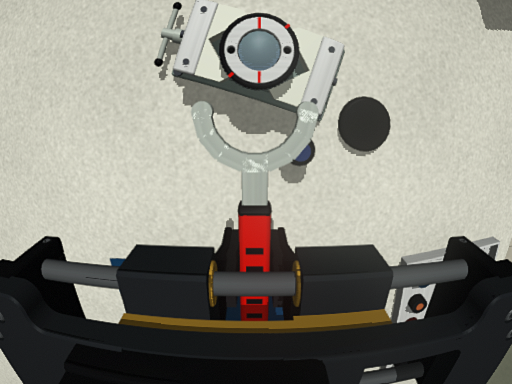

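View pics/w3r.png

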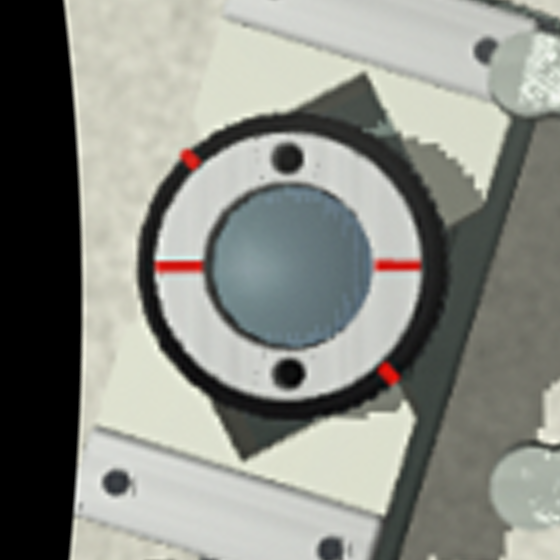

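The ring's holes are at wrist pixels (231,50) and (287,50). In the rectified view they are at (288,157) and (288,373), so the hole line runs along world x, and the barrel marks lie 47° clockwise. Next I'll measure the held spanner in the same picture.

```bash
cat >> h.py <<'E'
def spanner(s,im,guess,zs,tag=None,half=.075,px=.0002):
    """zs = world z of spanner origin. fork tips found on fork top plane zs+.012; returns tip midpoint etc"""
    zp=zs+.012;cx,cy=guess
    r=rectify(im,s,zp,cx,cy,half,px);h=cv2.cvtColor(r,cv2.COLOR_RGB2HSV)
    if tag: save(tag,r)
    return r,lambda p:np.array([cx+half-(p[1]+.5)*px,cy+half-(p[0]+.5)*px])
E
python3 - <<'E'
from h import *
s=dict(np.load('w3.npz'));im=s['im'];zs=s['position'][2]-.0196
r,f=spanner(s,im,(.585,.12),zs,'w3f')
# ring/holes fine
px=.0001;rr=rectify(im,s,.075,.5886,.1859,.04,px);g=cv2.cvtColor(rr,cv2.COLOR_RGB2GRAY);m=(g<70).astype(np.uint8)
n,l,st,ce=cv2.connectedComponentsWithStats(m)
H=[]
for i in range(1,n):
    if 2000<st[i,4]<9000: p=ce[i];w=(.5886+.04-(p[1]+.5)*px,.1859+.04-(p[0]+.5)*px);print(st[i],w);H.append(w)
E
```

```text
[ 366  100   69   67 3542] (np.float64(0.6152592320722756), np.float64(0.18584638622247318))
[ 189  266  153  328 4852] (np.float64(0.5845723619126134), np.float64(0.20249356966199505))
[ 367  636   73   69 3971] (np.float64(0.5615491941576429), np.float64(0.1856198312767565))
```

View pics/w3f.png

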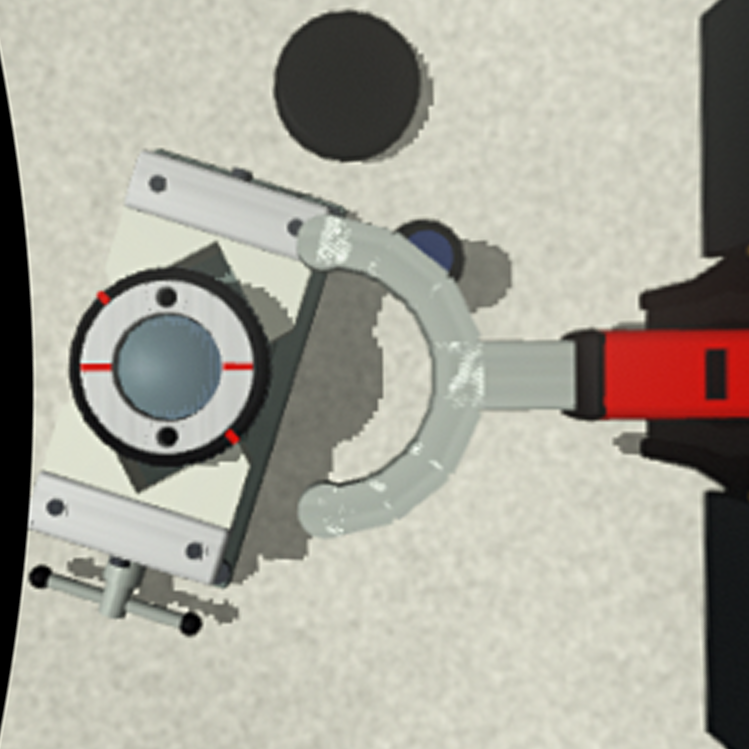

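Call:
jog_arm([
  [0,0,0,0,2.8,0.2,1.2],
  [0,0,0,0,2.7,0.2,1.2],
  [0,0,0,4,0,0,1.2],
  [0,0,0,4,0,0,1.2],
  [0,0,0,3,0,0,1.2],
  [0,0,0,0.8,0,0,1.2],
  [0,0,0,0,0,0,1.2],
  [0,0,0,0,0,0,1.2],
])

```text
time: 6.92
position: [0.5897, 0.1064, 0.1062]
tool_rot: [-0.007, 1.568, 0.007]
ft_force: [0.2, 0.7, -0.7]
grip_width: 0.204
```

```bash
python3 - <<'E'
from h import *
np.set_printoptions(precision=4,suppress=True)
s,im,d=wsnap('w4');print(s['position'],s['tool_rot'],s['ft_force'],s['grip_width'])
zs=s['position'][2]-.0196
a,_=spanner(s,im,(.5884,.18),zs,None,.045,.00015);save('w4f',a)
save('w4h',rectify(im,s,.075,.5884,.18,.045,.00015))
E
```

```text
[0.5897 0.1064 0.1062] [-0.0069  1.5681  0.0072] [ 0.1652  0.7177 -0.6688] 0.20413712106988152
```

View pics/w4f.png

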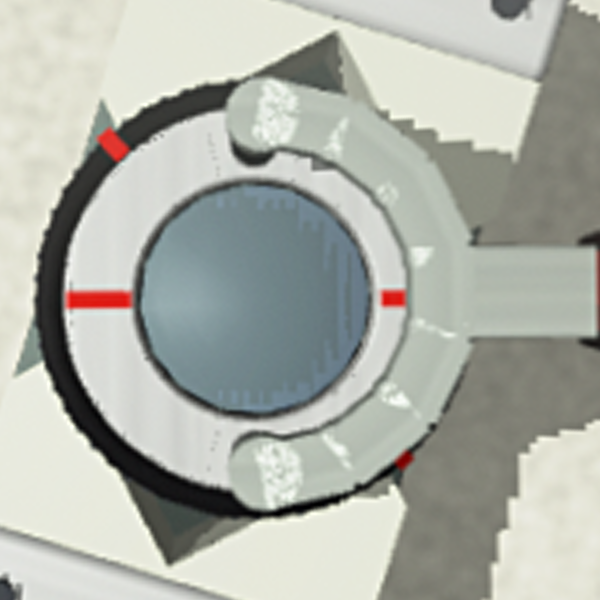

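View pics/w4h.png

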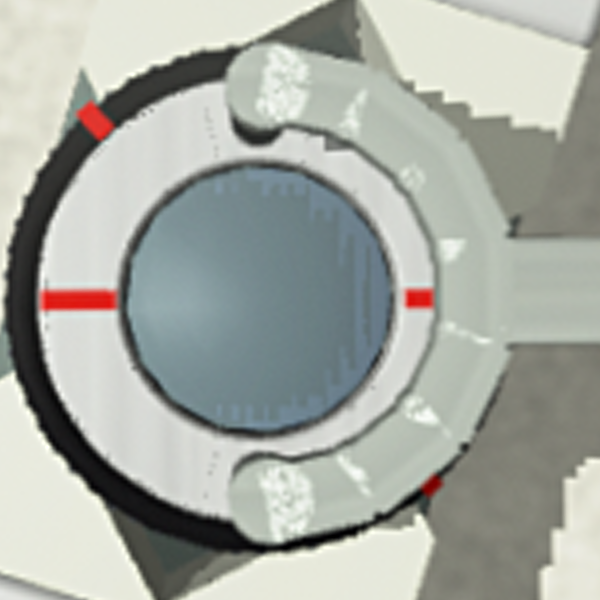

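View pics/w4.png

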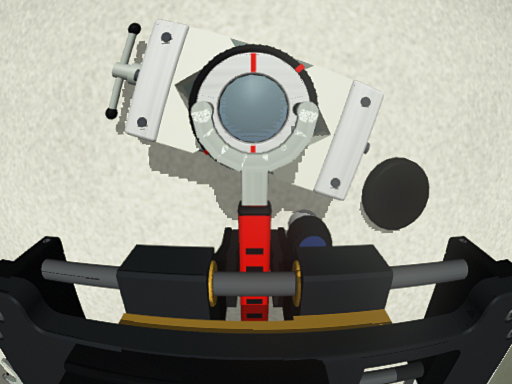

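Fork tips rectify to (260,115) and (264,475), putting the spanner origin within about 0.5 mm of the ring centre with aligned yaw. Descending in steps while watching the force.

Call:
jog_arm([
  [0,0,0,0.6,0,-0.05,1.2],
  [0,0,0,0.5,0,0,1.2],
  [0,0,0,0.3,0,0,1.2],
  [0,0,0,0,0,0,1.2],
])

```text
time: 7.48
position: [0.5878, 0.106, 0.0901]
tool_rot: [-0.007, 1.572, 0.007]
ft_force: [-0.2, -0.4, -0.7]
grip_width: 0.2
```

Call:
jog_arm([
  [0,0,0,0.1,0,0,1.2],
  [0,0,0,0,0,0,1.2],
])

```text
time: 7.72
position: [0.5881, 0.1061, 0.0895]
tool_rot: [-0.007, 1.571, 0.007]
ft_force: [-1.3, 0.4, -1.4]
grip_width: 0.202
```

```bash
python3 - <<'E'
from h import *
np.set_printoptions(precision=4,suppress=True)
s,im,d=wsnap('w5');print(s['position'],s['tool_rot'],s['ft_force'],s['torque'])
zs=s['position'][2]-.0196
a,_=spanner(s,im,(.5884,.18),zs,None,.045,.00015)
save('w5f',a)
E
```

```text
[0.5881 0.1061 0.0895] [-0.0073  1.5708  0.0072] [-1.3285  0.4389 -1.3997] [-0.0699 -0.0866 -0.0151]
```

View pics/w5f.png

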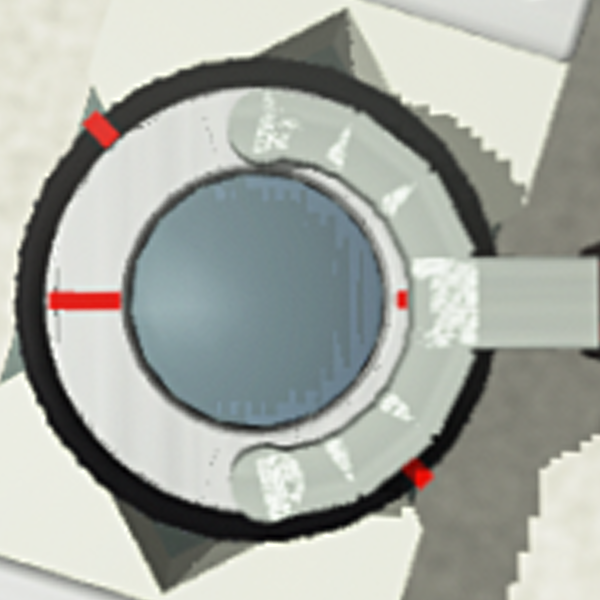

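Both pins are in: the fork lies on the ring face with its tips at (263,126) and (266,482). I'll start turning about the ring axis, which is 8 cm along tool +y.

Call:
jog_arm([
  [6,0,0,0,0.04,-0.84,1.2],
  [6,0,0,0,0.04,-0.84,1.2],
  [0,0,0,0,0,0,1.2],
])

```text
time: 8.15
position: [0.5712, 0.1084, 0.0899]
tool_rot: [0.156, 1.565, -0.155]
ft_force: [0.3, 2.2, -1.0]
grip_width: 0.198
```

```bash
cat >> h.py <<'E'
def orig():
    s=get_state();M=R.from_rotvec(s['tool_rot']).as_matrix();o=s['position']+M@np.array([.0196,.0797,0])
    print('orig',o.round(4),'yaw',np.degrees(np.arctan2(M[1,1],M[0,1])).round(2),'tilt',np.degrees(np.arccos(-M[2,0])).round(2),s['ft_force'].round(1),s['torque'].round(2),s['position'].round(4),'ringc in tool',(M.T@(np.array([.5884,.1858,.069])-s['position'])*100).round(2))
    return s
E
python3 -c "
from h import *
orig()"
```

```text
orig [0.5869 0.1865 0.0704] yaw 78.65 tilt 0.04 [ 0.3  2.2 -1. ] [ 0.33 -0.15  0.11] [0.5712 0.1084 0.0899] ringc in tool [2.1  7.93 0.16]
```

Call:
jog_arm([
  [6,0,0,0.05,0.02,-0.76,1.2],
  [6,0,0,0,0.03,-0.83,1.2],
  [0,0,0,0,0,0,1.2],
])

```text
time: 8.52
position: [0.5561, 0.1133, 0.0894]
tool_rot: [0.319, 1.547, -0.317]
ft_force: [0.2, 2.0, -1.1]
grip_width: 0.204
```

```bash
python3 - <<'E'
from h import *
orig()
s,im,d=wsnap('w6')
a=rectify(im,s,.075,.5884,.1858,.045,.00015);save('w6h',a)
E
```

```text
orig [0.5876 0.1865 0.0699] yaw 66.77 tilt 0.06 [ 0.2  2.  -1.1] [0.67 0.   0.23] [0.5561 0.1133 0.0894] ringc in tool [2.05 7.94 0.1 ]
```

View pics/w6h.png

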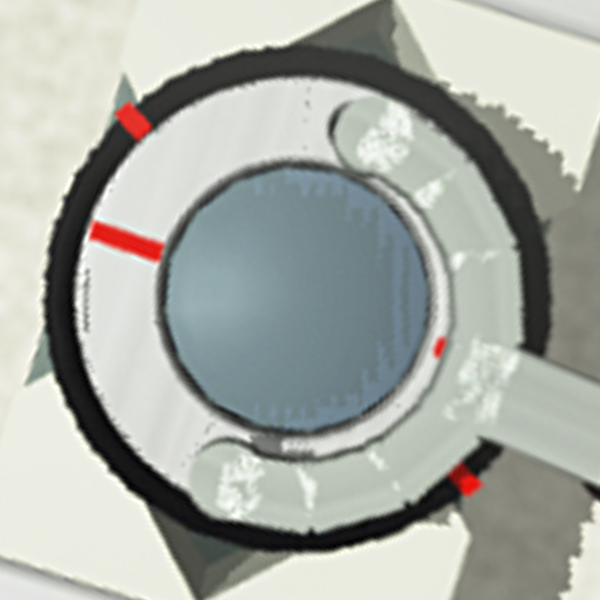

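The ring's mark (92,230)–(163,253) has turned about 18°, and the barrel mark at (134,121) is about 29.5° further on. Continuing.

Call:
jog_arm([
  [6,0,0,0.02,0.02,-0.8,1.2],
  [6,0,0,0,0.03,-0.83,1.2],
  [6,0,0,0,0.03,-0.83,1.2],
  [6,0,0,0,0.03,-0.83,1.2],
  [0,0,0,0,0,0,1.2],
])

```text
time: 9.2
position: [0.5298, 0.1318, 0.0892]
tool_rot: [0.645, 1.472, -0.642]
ft_force: [1.2, 4.7, -2.1]
grip_width: 0.205
```

```bash
python3 - <<'E'
from h import *
orig()
s,im,d=wsnap('w7')
a=rectify(im,s,.075,.5884,.1858,.045,.00015);save('w7h',a)
E
```

```text
orig [0.5883 0.1859 0.0697] yaw 42.8 tilt 0.11 [ 1.2  4.7 -2.1] [ 1.08 -0.34  0.3 ] [0.5298 0.1318 0.0892] ringc in tool [2.03 7.97 0.02]
```

View pics/w7h.png

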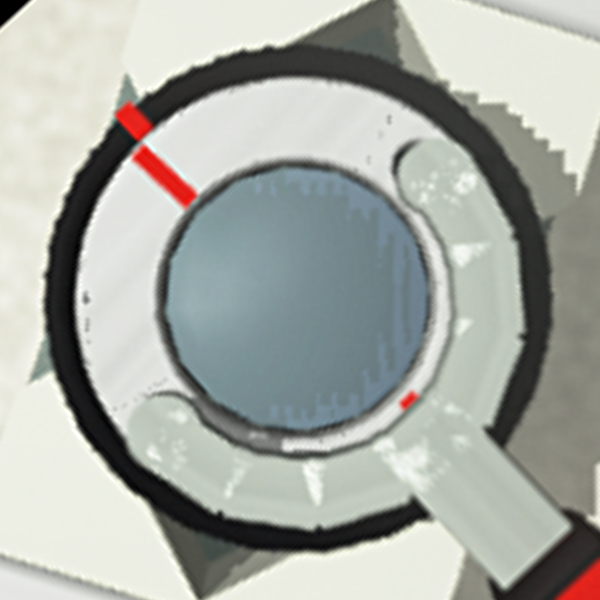

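The ring mark (138,152)–(192,205) is about 5° short of the barrel mark (134,121).

Call:
jog_arm([
  [5,0,0,0,0.03,-0.7,1.2],
  [0,0,0,0,0,0,1.2],
  [0,0,0,0,0,0,1.2],
])

```text
time: 9.62
position: [0.5259, 0.1364, 0.0892]
tool_rot: [0.714, 1.45, -0.711]
ft_force: [1.8, 5.0, -1.8]
grip_width: 0.205
```

```bash
python3 - <<'E'
from h import *
orig()
s,im,d=wsnap('w8')
a=rectify(im,s,.075,.5884,.1858,.045,.00015);save('w8h',a)
E
```

```text
orig [0.589  0.1851 0.0698] yaw 37.7 tilt 0.14 [ 1.8  5.  -1.8] [ 1.11 -0.6   0.3 ] [0.5259 0.1364 0.0892] ringc in tool [ 2.04  7.96 -0.09]
```

View pics/w8h.png

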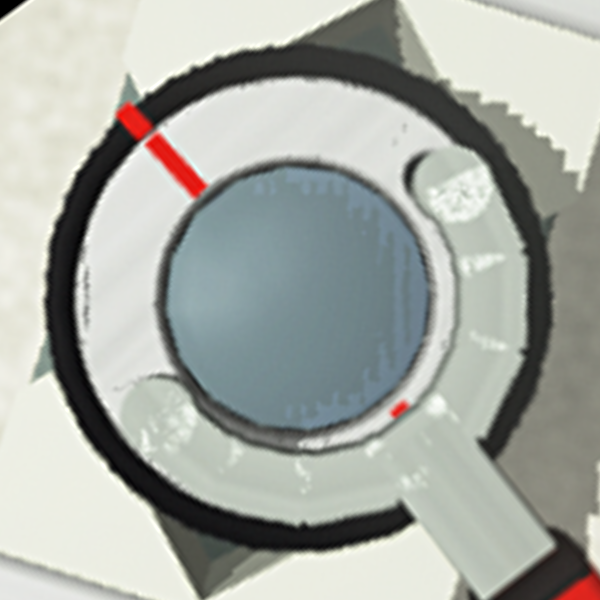

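The ring mark (152,141)–(204,195) is now in line with the barrel mark at (134,121), at 47.5° against 47.4°. I'll ease off the side load and lift.

Call:
jog_arm([
  [-3,0,0,0,0,0.42,1.2],
  [0,0,0,0,0,0,1.2],
  [0,0,0,-0.4,0,0,1.2],
  [0,0,0,-0.6,0,0,1.2],
  [0,0,0,-2,0,0,1.2],
  [0,0,0,-5,0,0,1.2],
  [0,0,0,-4,0,0,1.2],
  [0,0,0,0,0,0,1.2],
])

```text
time: 10.68
position: [0.5292, 0.1329, 0.2137]
tool_rot: [0.676, 1.457, -0.672]
ft_force: [0.3, 0.8, -2.2]
grip_width: 0.199
```

```bash
python3 - <<'E'
from h import *
np.set_printoptions(precision=4,suppress=True)
orig()
s,im,d=wsnap('w9');print(s['grip_width'])
a=rectify(im,s,.075,.5884,.1858,.045,.00015);save('w9h',a)
print(plan([.497,-.248,.20],zaxis=[-.2685,.9633],s=s)[:2])
E
```

```text
orig [0.5899 0.1846 0.1945] yaw 40.5 tilt 0.42 [ 0.3  0.8 -2.2] [-0.05  0.01 -0.03] [0.5292 0.1329 0.2137] ringc in tool [14.51  7.86 -0.25]
0.1993243629511945
(array([24.923,  0.211, -0.365]), array([  1.3532, -27.1892,  26.8678]))
```

View pics/w9h.png

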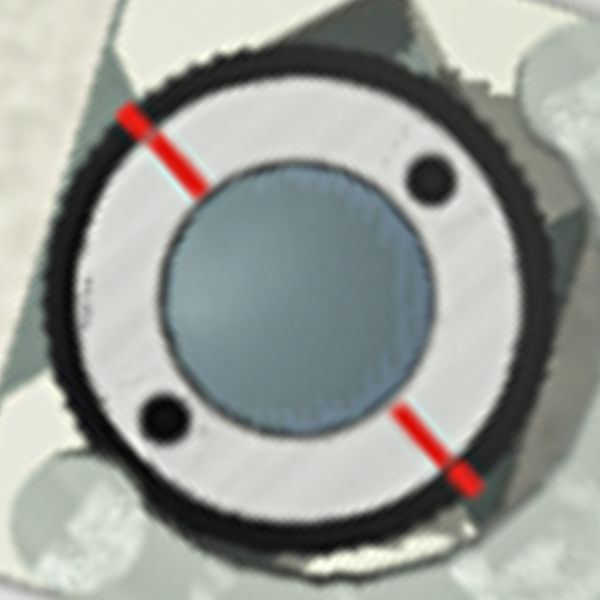

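View pics/w9.png

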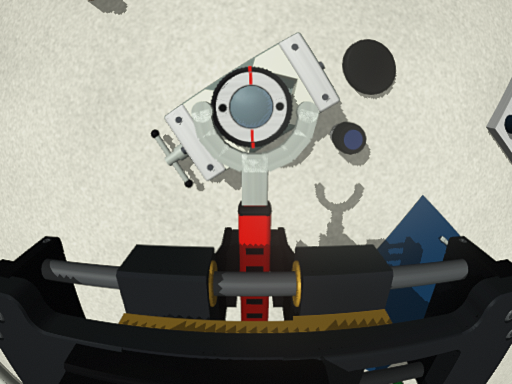

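The ring and barrel marks are in line at both ends, (125,110) to (205,190) and (400,410) to (475,490). Carrying the spanner back to its old place on the mat.

Call:
jog_arm([
  [8.3,0,0,0,0,0,1.2],
  [8.3,0,0,0,0,0,1.2],
  [8.3,0,0,0,0,0,1.2],
  [0,0,0,0,-1.9,5.1,1.2],
  [0,0,0,0,-1.9,5.1,1.2],
  [0,0,0,0,-1.9,5.1,1.2],
  [0,0,0,0,-1.9,5.1,1.2],
  [0,0,0,0,-1.9,5.1,1.2],
  [0,0,0,0,-1.9,5.1,1.2],
  [0,0,0,0,-1.9,5.1,1.2],
])

```text
time: 11.98
position: [0.4936, -0.2485, 0.2077]
tool_rot: [1.006, 1.329, -1.007]
ft_force: [0.4, -0.3, -1.6]
grip_width: 0.205
```

Call:
jog_arm([
  [0,0,0,3,0,0,1.2],
  [0,0,0,4,0,0,1.2],
  [0,0,0,4,0,0,1.2],
  [0,0,0,4,0,0,1.2],
  [0,0,0,1,0,0,1.2],
  [0,0,0,0,0,0,1.2],
  [0,0,0,0,0,0,1.2],
])

```text
time: 12.85
position: [0.4965, -0.2476, 0.0506]
tool_rot: [1.006, 1.323, -1.005]
ft_force: [0.5, -0.1, -1.7]
grip_width: 0.198
```

```bash
python3 - <<'E'
from h import *
orig()
s,im,d=wsnap('w10')
E
```

```text
orig [ 0.5733 -0.2261  0.0311] yaw 15.63 tilt 0.16 [ 0.5 -0.1 -1.7] [ 0.02 -0.06  0.09] [ 0.4965 -0.2476  0.0506] ringc in tool [ -1.88  20.53 -39.25]
```

View pics/w10.png

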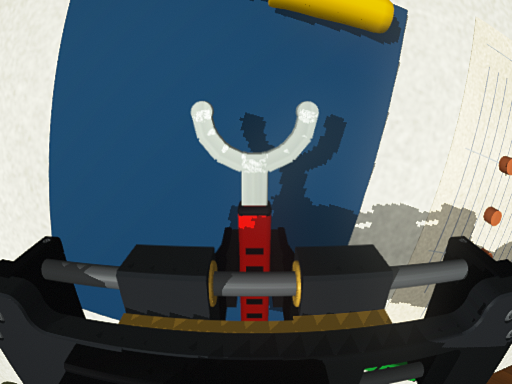

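The spanner is over the mat, with the fork tips at (202,108) and (307,110) and clear of the screwdriver.

Call:
jog_arm([
  [0,0,0,1.2,0,0,1.2],
  [0,0,0,0.8,0,0,1.2],
  [0,0,0,0.4,0,0,1.2],
  [0,0,0,0.2,0,0,1.2],
  [0,0,0,0,0,0,1.2],
  [0,0,0,0,0,0,1.2],
])

```text
time: 13.65
position: [0.4955, -0.2471, 0.023]
tool_rot: [1.006, 1.325, -1.006]
ft_force: [0.3, 0.3, -1.6]
grip_width: 0.203
```

Call:
jog_arm([
  [0,0,0,0.08,0,0,1.2],
  [0,0,0,0,0,0,1.2],
  [0,0,0,0,0,0,1.2],
])

```text
time: 14.02
position: [0.4955, -0.2471, 0.0225]
tool_rot: [1.006, 1.325, -1.006]
ft_force: [-1.5, 1.3, 3.8]
grip_width: 0.205
```

Contact with the mat: the vertical force went from -1.6 to +3.8 N. Releasing slowly.

Call:
jog_arm([
  [0,0,0,0,0,0,2.2],
  [0,0,0,0,0,0,3.2],
  [0,0,0,0,0,0,4.5],
  [0,0,0,0,0,0,4.5],
  [0,0,0,-1,0,0,4.5],
  [0,0,0,-3,0,0,4.5],
  [0,0,0,-5,0,0,4.5],
  [0,0,0,-5,0,0,4.5],
  [0,0,0,-4,0,0,4.5],
  [0,0,0,0,0,0,4.5],
], squeeze=5)

```text
time: 15.28
position: [0.497, -0.2468, 0.2058]
tool_rot: [1.006, 1.321, -1.003]
ft_force: [0.1, -0.3, -0.4]
grip_width: 0.515
```

```bash
python3 - <<'E'
from h import *
s,im,d=wsnap('w11');print(s['position'],s['grip_width'],s['ft_force'])
sc,d2=get_image('scene');save('scene1',sc)
save('w11r',rectify(im,s,.015,.49,-.25,.11,.0004))
P=pts('scene',d2);h=cv2.cvtColor(sc,cv2.COLOR_RGB2HSV)
m=((h[...,0]<6)|(h[...,0]>174))&(h[...,1]>150)&(h[...,2]>90);m[:185]=0;m[235:]=0;m[:,150:185].sum();m[:,:150]=0;m[:,190:]=0
p=P[m];p=p[~np.isnan(p[:,0])];A=np.c_[p[:,:2]-p[:,:2].mean(0),np.ones(len(p))];print(len(p),np.median(p,0),np.linalg.lstsq(A,p[:,2],rcond=None)[0])
E
```

```text
[ 0.49702166 -0.24681768  0.20577864] 0.5150940763261694 [ 0.1489342  -0.32963545 -0.35212507]
112 [ 0.47896469 -0.25010238  0.01774754] [-0.05394597  0.21992438  0.01662344]
```

View pics/w11r.png

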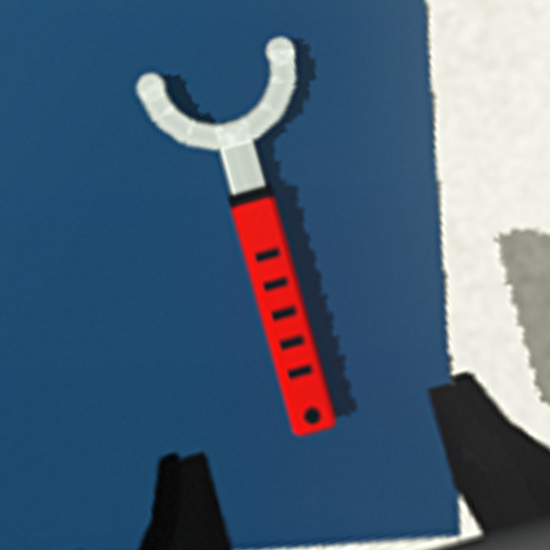

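View pics/scene1.png

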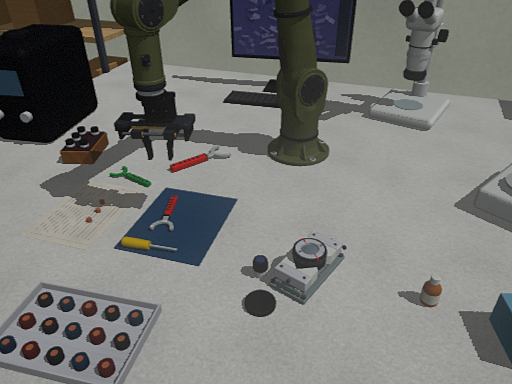

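The spanner lies level on the mat where it was, with the handle at (170,205) and the fork at (161,223) in the scene view. Nothing else has moved and the gripper is clear. Handing in.

```bash
python3 -c "
from h import *
print(get_state()['time'],close_job())"
```

```text
the job is handed in; nothing more can be done
15.375 None
```

I took the small red pin spanner from the mat, set both pins in the ring and turned the ring about 47° clockwise to its marks. I then laid the spanner back flat on the mat where it had been and handed in at 15.4 s.

- **Ring:** After the spanner was lifted out, the last close view showed the ring and barrel marks in line at both ends. Just before lifting I read 47.5° against 47.4°. The pins went about 5 mm into the holes. In the pictures the spanner stayed off the glass, though no sensor measures that directly.
- **Hand and forces:** The largest force measured while turning was about 5 N, from driving the ring. Setting down on the mat gave 3.8 N. I planned the path to keep the gripper clear of the vice and objective.
- **Spanner:** It lies pins down on the mat within about 2 mm of its old place, the gripper is open and 18 cm above it, and the wrist force is back near zero. One check disagreed: a tilt fit on the handle from the coarse scene depth gave about 0.2 across its width. I put this down to noise, because the fork, handle and shadow look as they did at the start.
- **Other items:** The other objects look unmoved in the last scene picture; I did not measure them one by one.

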